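Find the rattling tin and reject it

ROBOT

A 6-joint arm with a two-finger parallel gripper is mounted at the origin on a cart in front of the work surface, level with it; the furniture and walls round the work are solid. World frame = base frame: x ahead of the robot, y to its left, z up, the work surface at z = 0. Lengths are in m, angles in rad, forces in N, time in s.
With the tool pointing down it reaches from about 0.35 to 0.85 m from the base axis. Payload 8.1 kg.
Tool frame: the origin (TCP) lies on the mounting face of the last link; the fingertips stand 186 mm ahead of it and the grasp point (between the pads) lies 167 mm ahead of it; z points along the fingers, y is the line along which they close (so a half turn about z gives the same grasp; the last joint's range is limited). The gripper opens to 93 mm and grips with 3 to 60 N. Pads are 15 mm wide; open, the fingers measure 128 mm over their backs; the gripper's body (75 mm by 188 mm) begins 65 mm behind the grasp point.
Start: joints at [1.023, 0.13, 1.488, -0, 1.523, -0.085], TCP at [0.268, 0.537, 0.405] pointing down, gripper open.
Joint ranges: [-2.96, 2.96], [-0.89, 2.26], [0.02, 2.5], [-1.34, 4.48], [0, 2.73], [-2.66, 2.66]. Speed limits (rad/s): [2.39, 2.39, 2.79, 3.14, 3.14, 3.14].

INTERFACE

Orientations are given as a rotation vector (axis times angle).
In Python, from plant import * gives the robot as it stands. The module is installed in compiled form; this text tells all that it offers.
- The arm moves only by the tool arm_command, never from a script. Its argument "increments" is a list of rows, each a list of 6 numbers: the shift along the tool's x, y, z in units of 0.2 m (1.0 is 0.2 m), then the turn, a rotation vector about the tool's x, y, z in units of pi rad (1.0 is pi rad). A call has exactly 5 rows; each row is the pose to reach, as a shift and turn from the pose commanded when the call began, along the tool's axes at that moment, turning the shorter way round; what a row does not reach only later rows make up. A row lasts 1/8 s, in which the tool goes at most 62.5 mm and 10.7 degrees, less where a joint would pass 70% of its speed; a pose out of reach is approached as far as the arm can. A call with a number of a shift or a turn outside -1 to 1 is refused whole. A call with a gripper value outside its range is refused whole. "fingers" is the closure, from -1 (fully open) to 1 (shut), set as the call begins (left out, the last holds). The fingers move at their own pace and stop on an object; "force" is the grip in N (left out, the last holds). Time passes only in rows, so rows that repeat a pose let the fingers close, or fill a call up. It gives the time, the measured TCP pose, the force, the opening and the grip force at its end, in the units of the state.
- read_state(): the state, without advancing time (a new reading comes with each control period).
- read_camera(name): name is "scene" or "top" or "wrist"; returns a dict with "image" (384x512x3 uint8, red, green, blue), "fx", "fy", "cx", "cy" (pixels), "T" (4x4, takes a point from camera to world coordinates). Camera axes: x right, y down, z forward; pixel columns grow to the right and rows downward; lengths in m; the calibration is good to about 2 mm. The wrist camera is an equidistant fisheye: a pixel r from the principal point sees the ray r / f radians off the axis. A picture is of the moment at which its call begins. There is no depth.
- close_job(): hands the job in; it is judged then, once.
The state is a dict: "t": time; "q": joint angles; "dq": joint speeds; "joint_torque": joint torques, N m; "tool_pos": TCP position; "orientation": TCP orientation; "force": force on the tool from outside, world axes, zero at the start; "wrist_torque": the same for the moment, N m; "opening": finger opening in m; "gripper_force": force on a finger pad.
Only numpy, scipy, OpenCV 4.12 (cv2) and the standard library are available. Lean on these libraries where they do the work, as an engineer would, in place of code of your own. Each camera call takes 0.05 s, during which the arm holds its last target. There are 200 camera calls.

TASK

One of the three sealed tins in the wooden rack has a steel block that has come loose inside; in the other two the block is packed tight, and from outside they cannot be told apart. Pick tins up and tilt them end-down to feel which one shifts inside, then set that one down flat in the steel tray and leave the two sound ones lying flat in bays of the rack, lids up. Do not drop the tins, and leave the other things on the bench where they are.

Things in the scene. Friction and masses are not known exactly. Their poses are not given: they have to be found in the camera images.
- tin_a_center (a point): centre (24 mm above the underside) of a sealed box-shaped tin of plain aluminium, 120 long (own x) x 44 wide (own y) x 48 high (own z), dark lid seam 40 mm up, pressed panel on the lid. Three alike, 0.33 to 0.41 kg each with the hidden block, each flat in a bay of the rack, its length along the bay. Which one rattles changes from run to run; the names do not tell
- tin_b_center (a point): centre of another tin like tin_a. Inside the rattling tin a steel block, about 0.25 kg and 49 mm long, starts in the middle; when that tin is tilted end-down by more than about 15 degrees it slides some 30 mm to the low end, and stays there when the tin is level again, so that its centre of mass has shifted by about 20 mm along x
- tin_c_center (a point): centre of a third tin like tin_a. In a sound tin the block, also about 0.25 kg, fills the length and cannot shift (the rules call the blocks loose_block and packed_block_1, _2): tilting and levelling it leaves its balance in the grasp unchanged
- rack: fixed plywood rack lying on the bench, 150 (own x) x 296 (own y) mm, board 10 mm thick; three bays side by side along its y at 90 mm pitch, each 134 mm long (along x) and 84 mm wide between low wooden ribs and end stops that rise 8 mm above the bays' floor. Origin: centre of its underside, z up.
- bay_1 (a point): first (+y side) bay of the rack. The point lies on the bay's floor, at its centre, 10 mm above the bench; x along the bay, y across it, z up.
- bay_2 (a point): middle bay of the rack. The point lies on the bay's floor, at its centre, 10 mm above the bench; x along the bay, y across it, z up.
- bay_3 (a point): last (-y side) bay of the rack. The point lies on the bay's floor, at its centre, 10 mm above the bench; x along the bay, y across it, z up.
- tray_in (a point): fixed open tray of dark steel sheet, 160 (own x) x 150 (own y) x 28 mm high, walls and floor 3 mm. The point is the centre of its inner floor, 3 mm above the bench, z up. Rack and tray can stand either way round (left or right).
- tape_roll: bystander: roll of masking tape lying flat, about 104 mm across, 25 mm high; origin at the centre of its underside
- wax: bystander: pale wax block, 34 x 62 x 24 mm; origin at the centre of its underside
- measure: bystander: yellow tape measure standing on edge, 31 x 98 x 65 mm; origin at the centre of its underside
Not all that is in view belongs to the job. Leave any purple or yellow look-alike of the part that bears tin_b_center alone.

How it is judged:
On the way:
1. one of the tins has been tilted by at least 17 degrees (angle between any of tin_a_center, tin_b_center, tin_c_center's own z axis and vertical above 0.3 rad), for 0.1 s.
At the end, for the whole second after the job is handed in: The tin with the loose block lies flat, lid up, on the tray floor; each of the other two lies flat, lid up, on the floor of a rack bay (within 10 mm along and 22 mm across of its centre: inside ribs and stops); tilt below 4.5 degrees, released and at rest (x of loose_block in the frame of tray_in between -0.075 and 0.075 m and y of loose_block in the frame of tray_in between -0.07 and 0.07 m and z of loose_block in the frame of tray_in between 0.015 and 0.027 m and ((x of packed_block_1 in the frame of bay_1 between -0.01 and 0.01 m and y of packed_block_1 in the frame of bay_1 between -0.022 and 0.022 m and z of packed_block_1 in the frame of bay_1 between 0.016 and 0.026 m) or (x of packed_block_1 in the frame of bay_2 between -0.01 and 0.01 m and y of packed_block_1 in the frame of bay_2 between -0.022 and 0.022 m and z of packed_block_1 in the frame of bay_2 between 0.016 and 0.026 m) or (x of packed_block_1 in the frame of bay_3 between -0.01 and 0.01 m and y of packed_block_1 in the frame of bay_3 between -0.022 and 0.022 m and z of packed_block_1 in the frame of bay_3 between 0.016 and 0.026 m)) and ((x of packed_block_2 in the frame of bay_1 between -0.01 and 0.01 m and y of packed_block_2 in the frame of bay_1 between -0.022 and 0.022 m and z of packed_block_2 in the frame of bay_1 between 0.016 and 0.026 m) or (x of packed_block_2 in the frame of bay_2 between -0.01 and 0.01 m and y of packed_block_2 in the frame of bay_2 between -0.022 and 0.022 m and z of packed_block_2 in the frame of bay_2 between 0.016 and 0.026 m) or (x of packed_block_2 in the frame of bay_3 between -0.01 and 0.01 m and y of packed_block_2 in the frame of bay_3 between -0.022 and 0.022 m and z of packed_block_2 in the frame of bay_3 between 0.016 and 0.026 m)) and angle between each of tin_a_center, tin_b_center, tin_c_center's own z axis and vertical below 0.08 rad and linear speed of each of tin_a, tin_b, tin_c below 0.03 m/s and contact force between the fingers and tin_a below 0.1 N and contact force between the fingers and tin_b below 0.1 N and contact force between the fingers and tin_c below 0.1 N); the robot touches nothing.
It fails at once if a tin is dropped (falls freely faster than 0.9 m/s, about 4 cm) ((linear speed of tin_a above 0.9 m/s and contact force between the fingers and tin_a below 0.1 N) or (linear speed of tin_b above 0.9 m/s and contact force between the fingers and tin_b below 0.1 N) or (linear speed of tin_c above 0.9 m/s and contact force between the fingers and tin_c below 0.1 N)).
It fails at once if a bystander is moved by more than 30 mm (distance of any of tape_roll, wax, measure from where it was at the start of the episode above 0.03 m).
It also fails if it takes over 72 s, if anything falls off the work surface, if the arm or the gripper's body presses on something with over 40 N, if the wrist force passes 120 N, or if a joint passes its speed limit or range.

## Working session

There is one attempt and no reset: what is moved stays moved. The work goes in short steps, Python scripts to look and compute and a tool call to move; the robot and the scene stay as the last step left them, time stands still between calls to the robot, and variables do not carry over. Pictures are saved under pics/ and viewed, at most 10 in all, crops included, and the job is handed in when it is done.

Besides the shell and the picture viewer there is one more tool, called after "Request:" as name(argument=value, ...), one argument or row to a line, values as JSON. arm_command: Moves the arm, as the interface text tells. Shifts and turns lie within -1 to 1; 1 stands for 0.2 m of shift or pi rad of turn. Its arguments: {"type":"object","properties":{"increments":{"type":"array","items":{"type":"array","items":{"type":"number","minimum":-1,"maximum":1}}},"fingers":{"type":"number"},"force":{"type":"number"}},"required":["increments"]}

```bash
mkdir -p pics
python3 - <<'E'
from plant import *
import cv2, numpy as np
s=read_state();print({k:np.round(v,3) for k,v in s.items()})
ims=[]
for n in ("top","scene"):
    c=read_camera(n);cv2.imwrite(f"pics/{n}0.png",c["image"][:,:,::-1]);print(n,c["fx"],c["fy"],c["cx"],c["cy"],np.round(c["T"],4).tolist())
E
```

```text
{'t': np.float64(0.0), 'q': array([ 1.023,  0.131,  1.489, -0.   ,  1.523, -0.085]), 'dq': array([ 0.001, -0.   , -0.001, -0.002,  0.001,  0.001]), 'joint_torque': array([ 0.0000e+00, -5.5986e+01, -4.9175e+01,  7.7000e-02,  3.6000e-02,
       -0.0000e+00]), 'tool_pos': array([0.268, 0.537, 0.404]), 'orientation': array([-7.200e-01, -3.057e+00,  3.000e-03]), 'force': array([-0.477, -0.231,  0.667]), 'wrist_torque': array([-0.017, -0.021, -0.029]), 'gripper_force': np.float64(0.0), 'opening': np.float64(0.093)}
top 373.4570596621115 373.4570596621115 254.01890765002994 190.71999133242974 [[0.0238, -0.9948, 0.0989, 0.4943], [-0.9996, -0.025, -0.0113, 0.0227], [0.0137, -0.0986, -0.995, 1.0696], [0.0, 0.0, 0.0, 1.0]]
scene 388.52375280055867 388.52375280055867 253.10692284672047 186.99215998733686 [[0.5223, -0.556, 0.6466, -0.0694], [-0.8527, -0.3318, 0.4034, -0.3797], [-0.0097, -0.7621, -0.6474, 0.7088], [0.0, 0.0, 0.0, 1.0]]
```

View pics/top0.png

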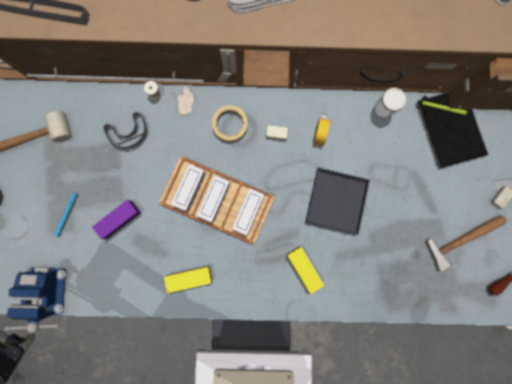

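View pics/scene0.png

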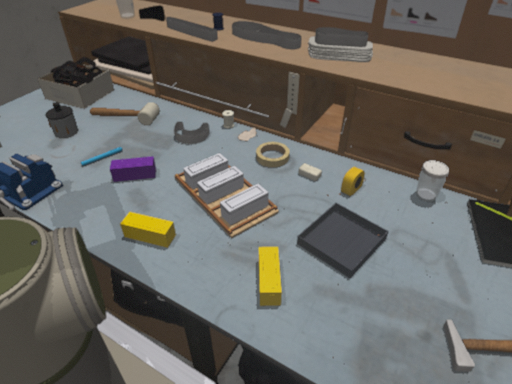

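The top view shows three aluminium tins in the wooden rack at about (186,186), (212,198) and (248,211), and the tray at (337,201). Look-alikes to leave alone are purple (117,219) and yellow (188,279) and (305,270). Bystanders are the tape roll (229,124), the wax (277,132) and the measure (321,130). I choose the three tins in the rack.

```bash
cat > h.py <<'E'
from plant import *
import cv2, numpy as np
from scipy.spatial.transform import Rotation as R
def ray(c,uv,z):
    T=c["T"]; d=T[:3,:3]@np.array([(uv[0]-c["cx"])/c["fx"],(uv[1]-c["cy"])/c["fy"],1]); o=T[:3,3]
    return o+d*(z-o[2])/d[2]
def rects(c,mask,z,amin,amax,box=None):
    out=[]
    for k in cv2.findContours(mask.astype(np.uint8),cv2.RETR_EXTERNAL,cv2.CHAIN_APPROX_NONE)[0]:
        a=cv2.contourArea(k)
        if not amin<a<amax: continue
        P=np.array([ray(c,p,z)[:2] for p in k[:,0].astype(float)])
        (x,y),(w,h),an=cv2.minAreaRect((P*1000).astype(np.float32))
        if w<h: w,h,an=h,w,an+90
        out.append((np.round(k[:,0].mean(0)),a,round(x/1000,4),round(y/1000,4),round(w),round(h),round((an+90)%180-90,1)))
    return out
E
python3 - <<'E'
from h import *
c=read_camera("top");im=c["image"];hsv=cv2.cvtColor(im,cv2.COLOR_RGB2HSV)
H,S,V=[hsv[...,i].astype(int) for i in range(3)]
reg=np.zeros(H.shape,bool);reg[150:250,155:285]=1
wood=reg&(S>70)&(H<25)
print("wood filled",rects(c,cv2.morphologyEx(wood.astype(np.uint8),cv2.MORPH_CLOSE,np.ones((5,5))),0.018,1500,9000))
print("lid",rects(c,reg&(S<50)&(V>125),0.058,150,2000))
reg2=np.zeros(H.shape,bool);reg2[160:245,295:380]=1
print("tray",rects(c,reg2&(V<95),0.028,500,9000))
cv2.imwrite("pics/crop1.png",cv2.resize(im[145:250,150:290,::-1],None,fx=5,fy=5,interpolation=cv2.INTER_CUBIC))
E
```

```text
wood filled [(array([217., 200.]), 5285.5, 0.5711, 0.1158, 290, 149, 68.0)]
lid []
tray [(array([337., 201.]), 2945.5, 0.5738, -0.2222, 162, 151, -12.1)]
```

View pics/crop1.png

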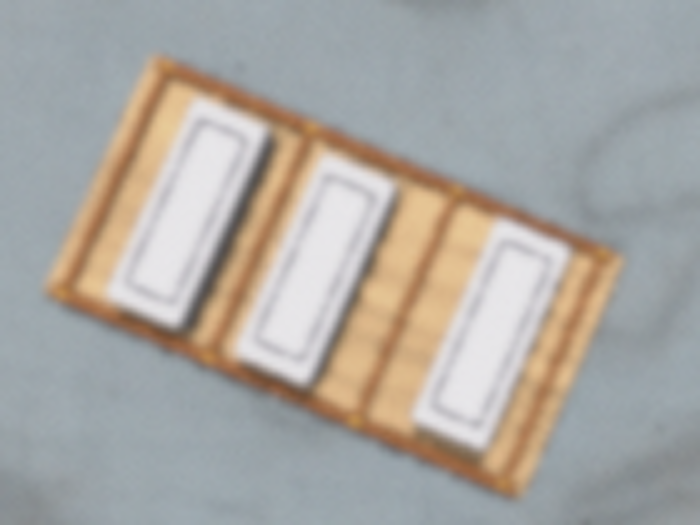

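The crop shows three plain aluminium tins with a pressed panel on the lid, at crop positions (190,213), (318,270) and (492,332). They are offset across their bays. Next I measure the lids.

Run:
```python
from h import *
c=read_camera("top");im=c["image"];hsv=cv2.cvtColor(im,cv2.COLOR_RGB2HSV)
H,S,V=[hsv[...,i].astype(int) for i in range(3)]
reg=np.zeros(H.shape,bool);reg[155:245,160:278]=1
for v in (185,200):
    L=rects(c,reg&(V>v)&(S<35),0.058,200,2000)
    for l in L: print(v,l)
yaw=np.radians(68-90); rc=np.array([.5711,.1158])
ex=np.array([np.cos(yaw),np.sin(yaw)]);ey=np.array([-ex[1],ex[0]])
for i in (1,0,-1): print("bay",np.round(rc+ey*.09*i,4))
for l in L: d=np.array(l[2:4])-rc; print("tin in rack",np.round([d@ex,d@ey],4))
s=read_state();Rm=R.from_rotvec(s["orientation"]).as_matrix();print(np.round(Rm,3),s["tool_pos"])
```

```text
185 (array([248., 211.]), 660.0, 0.5389, 0.0267, 120, 44, -21.9)
185 (array([212., 198.]), 642.5, 0.5723, 0.1236, 121, 43, -22.6)
185 (array([187., 187.]), 640.5, 0.6014, 0.1944, 121, 43, -22.2)
200 (array([248., 211.]), 630.0, 0.5388, 0.0268, 118, 43, -22.2)
200 (array([212., 198.]), 623.0, 0.5727, 0.1239, 119, 42, -22.3)
200 (array([187., 187.]), 619.5, 0.6013, 0.1949, 120, 42, -22.3)
bay [0.6048 0.1992]
bay [0.5711 0.1158]
bay [0.5374 0.0324]
tin in rack [ 0.0034 -0.0946]
tin in rack [-0.0016  0.0081]
tin in rack [-0.0016  0.0847]
[[-0.895  0.446 -0.001]
 [ 0.446  0.895 -0.001]
 [ 0.    -0.001 -1.   ]] [0.26779634 0.5367727  0.40408054]
```

```bash
cat >> h.py <<'E'
def plan(p,yaw=67.8,tag=""):
    """p: grasp point target; yaw: direction of tool y, deg; tool down"""
    s=read_state();R0=R.from_rotvec(s["orientation"]).as_matrix()
    a=np.radians(yaw);y=np.array([np.cos(a),np.sin(a),0]);z=np.array([0,0,-1.]);R1=np.c_[np.cross(y,z),y,z]
    d=R0.T@(np.array(p)-.167*z-s["tool_pos"])/.2
    print(tag,np.round(np.r_[d,R.from_matrix(R0.T@R1).as_rotvec()/np.pi],4).tolist())
E
python3 - <<'E'
from h import *
plan([.6013,.1947,.13],tag="hover1")
E
```

```text
hover1 [-2.2558, -0.7853, 0.5361, -0.0004, -0.0, -0.024]
```

Request:
arm_command(
  increments=[
    [-0.25,-0.09,0.05,0,0,-0.01],
    [-0.5,-0.18,0.1,0,0,-0.02],
    [-0.75,-0.27,0.15,0,0,-0.024],
    [-1,-0.35,0.2,0,0,-0.024],
    [-1,-0.35,0.2,0,0,-0.024],
  ],
  fingers=-0.3,
  force=55,
)

```text
t: 0.82
tool_pos: [0.4175, 0.3823, 0.3635]
orientation: [-0.612, -3.081, 0.003]
force: [-1.0, 0.1, 0.7]
opening: 0.0608
gripper_force: 0.0
```

Request:
arm_command(
  increments=[
    [-0.25,-0.09,0.07,0,0,0],
    [-0.5,-0.18,0.14,0,0,0],
    [-0.75,-0.27,0.2,0,0,0],
    [-1,-0.35,0.25,0,0,0],
    [-1,-0.35,0.25,0,0,0],
  ],
)

```text
t: 1.45
tool_pos: [0.5758, 0.2427, 0.3134]
orientation: [-0.61, -3.081, 0.002]
force: [-0.8, 0.5, -0.5]
opening: 0.0601
gripper_force: 0.0
```

Run:
```python
from h import *
plan([.6013,.1947,.13],tag="hover1")
print(read_state()["opening"],read_state()["t"])
```

```text
hover1 [-0.2095, -0.1734, 0.0822, -0.0004, -0.0003, -0.001]
0.06007473352320856 1.45
```

Request:
arm_command(
  increments=[
    [-0.1,-0.09,0.04,0,0,0],
    [-0.2,-0.17,0.08,0,0,0],
    [-0.2,-0.17,0.08,0,0,0],
    [-0.2,-0.17,0.08,0,0,0],
    [-0.2,-0.17,0.08,0,0,0],
  ],
)

```text
t: 2.08
tool_pos: [0.598, 0.1994, 0.2993]
orientation: [0.602, 3.083, 0.001]
force: [-0.6, 0.5, -0.1]
opening: 0.0603
gripper_force: 0.0
```

Run:
```python
from h import *
c=read_camera("wrist");cv2.imwrite("pics/w1.png",c["image"][:,:,::-1])
plan([.6013,.1947,.13],tag="hover1");plan([.6013,.1947,.042],tag="grasp1")
# predicted pixels for tin lid corners
a=np.radians(-22.2)
Ti=np.linalg.inv(c["T"])
for l in (.06,-.06):
  for w in (.022,-.022):
    P=np.array([.6013+l*np.cos(a)-w*np.sin(a),.1947+l*np.sin(a)+w*np.cos(a),.058,1]);q=(Ti@P)[:3]
    th=np.arctan2(np.hypot(q[0],q[1]),q[2]);k=c["fx"]*th/np.hypot(q[0],q[1]);print(np.round([c["cx"]+k*q[0],c["cy"]+k*q[1]],1))
```

```text
hover1 [-0.0232, -0.0148, 0.0115, 0.0002, 0.0001, 0.0004]
grasp1 [-0.023, -0.0151, 0.4515, 0.0002, 0.0001, 0.0004]
[279.5 276.3]
[229. 276.]
[283.2 135.3]
[224.3 135.3]
```

View pics/w1.png

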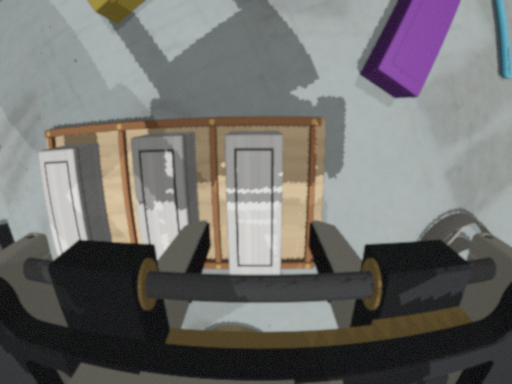

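The wrist view shows the lid at (227..283, 133..274), as predicted to within about 2 px, with both fingers straddling the tin. Descending to grip, then lifting.

Request:
arm_command(
  increments=[
    [-0.023,-0.015,0.12,0,0,0],
    [-0.023,-0.015,0.25,0,0,0],
    [-0.023,-0.015,0.36,0,0,0],
    [-0.023,-0.015,0.44,0,0,0],
    [-0.023,-0.015,0.44,0,0,0],
  ],
)

```text
t: 2.75
tool_pos: [0.6009, 0.1935, 0.2091]
orientation: [-0.604, -3.08, 0.002]
force: [0.1, 0.2, -0.3]
opening: 0.0605
gripper_force: 0.0
```

Request:
arm_command(
  increments=[
    [0,0,0,0,0,0],
    [0,0,0,0,0,0],
    [0,0,0,0,0,0],
    [0,0,0,0,0,0],
    [0,0,0,0,0,0],
  ],
  fingers=1,
  force=55,
)

```text
t: 3.38
tool_pos: [0.6022, 0.1936, 0.212]
orientation: [0.604, 3.081, 0.001]
force: [-0.4, 0.1, 6.7]
opening: 0.0434
gripper_force: 55.0
```

Request:
arm_command(
  increments=[
    [0,0,-0.08,0,0,0],
    [0,0,-0.2,0,0,0],
    [0,0,-0.35,0,0,0],
    [0,0,-0.5,0,0,0],
    [0,0,-0.5,0,0,0],
  ],
)

```text
t: 4.0
tool_pos: [0.6026, 0.1937, 0.3142]
orientation: [0.604, 3.078, 0.004]
force: [0.8, -0.6, -3.6]
opening: 0.0433
gripper_force: 55.0
```

Request:
arm_command(
  increments=[
    [0,0,0,0,0,0],
    [0,0,0,0,0,0],
    [0,0,0,0,0,0],
    [0,0,0,0,0,0],
    [0,0,0,0,0,0],
  ],
)

```text
t: 4.62
tool_pos: [0.6016, 0.1935, 0.3105]
orientation: [-0.605, -3.082, 0.0]
force: [-0.2, 0.0, -3.5]
opening: 0.0437
gripper_force: 55.0
```

```bash
cat >> h.py <<'E'
def feel(n=6):
    A=[]
    for _ in range(n):
        s=read_state();Rm=R.from_rotvec(s["orientation"]).as_matrix()
        A.append(np.r_[Rm.T@s["wrist_torque"],s["force"]]);read_camera("wrist")
    A=np.array(A);print("torque tool xyz",np.round(A[:,:3].mean(0),4),"sd",np.round(A[:,:3].std(0),4),"F",np.round(A[:,3:].mean(0),2),"z",np.round(s["tool_pos"],4),"t",s["t"])
E
python3 -c "
from h import *
feel()"
```

```text
torque tool xyz [-0.0266 -0.0005  0.021 ] sd [0.0228 0.0192 0.0121] F [ 0.19 -0.05 -3.51] z [0.6016 0.1935 0.3108] t 4.875
```

Request:
arm_command(
  increments=[
    [-0.1,0,0.006,0,0.039,0],
    [-0.2,0,0.025,0,0.078,0],
    [-0.3,0,0.055,0,0.117,0],
    [-0.39,0,0.098,0,0.155,0],
    [-0.39,0,0.098,0,0.155,0],
  ],
)

```text
t: 5.55
tool_pos: [0.6745, 0.1627, 0.2873]
orientation: [-0.515, -2.607, -0.125]
force: [0.3, -0.3, -3.2]
opening: 0.0433
gripper_force: 55.0
```

Request:
arm_command(
  increments=[
    [0,0,0,0,0,0],
    [0,0,0,0,0,0],
    [0,0,0,0,0,0],
    [0,0,0,0,0,0],
    [0,0,0,0,0,0],
  ],
)

```text
t: 6.18
tool_pos: [0.6737, 0.1642, 0.2915]
orientation: [-0.512, -2.612, -0.127]
force: [0.2, -0.5, -2.1]
opening: 0.0436
gripper_force: 55.0
```

```bash
python3 -c "
from h import *
feel(4)
plan([.6016,.1935,.1438])"
```

```text
torque tool xyz [-0.0015 -0.4383 -0.0033] sd [0.0217 0.0211 0.013 ] F [ 0.26 -0.21 -3.27] z [0.6738 0.164  0.2911] t 6.325
 [0.3909, 0.0001, 0.0954, -0.0, -0.155, 0.0]
```

Request:
arm_command(
  increments=[
    [0.1,0,0.04,0,-0.039,0],
    [0.2,0,0.07,0,-0.078,0],
    [0.3,0,0.09,0,-0.117,0],
    [0.39,0,0.096,0,-0.155,0],
    [0.39,0,0.096,0,-0.155,0],
  ],
)

```text
t: 7.0
tool_pos: [0.6005, 0.1944, 0.3116]
orientation: [0.602, 3.083, 0.001]
force: [-0.6, 0.1, -3.6]
opening: 0.0436
gripper_force: 55.0
```

Request:
arm_command(
  increments=[
    [0,0,0,0,0,0],
    [0,0,0,0,0,0],
    [0,0,0,0,0,0],
    [0,0,0,0,0,0],
    [0,0,0,0,0,0],
  ],
)

```text
t: 7.62
tool_pos: [0.6018, 0.1933, 0.3105]
orientation: [-0.605, -3.082, 0.0]
force: [0.5, -0.5, -2.7]
opening: 0.0435
gripper_force: 55.0
```

```bash
python3 -c "
from h import *
feel(6)
plan([.6013,.1947,.045])"
```

```text
torque tool xyz [-0.0214  0.0431 -0.0081] sd [0.028  0.0274 0.0299] F [ 0.15 -0.19 -3.41] z [0.6017 0.1935 0.3107] t 7.875
 [0.004, 0.0047, 0.4937, 0.0, 0.0, 0.0]
```

```bash
python3 -c "
from h import *
feel(16)"
```

```text
torque tool xyz [0.0071 0.064  0.0048] sd [0.0329 0.0253 0.0242] F [ 0.17  0.03 -3.42] z [0.6017 0.1935 0.3107] t 8.675
```

Request:
arm_command(
  increments=[
    [0.1,0,0.006,0,-0.039,0],
    [0.2,0,0.025,0,-0.078,0],
    [0.3,0,0.055,0,-0.117,0],
    [0.39,0,0.098,0,-0.155,0],
    [0.39,0,0.098,0,-0.155,0],
  ],
)

```text
t: 9.35
tool_pos: [0.5275, 0.2235, 0.2896]
orientation: [0.509, 2.615, -0.129]
force: [-0.0, -0.1, -4.0]
opening: 0.0438
gripper_force: 55.0
```

Request:
arm_command(
  increments=[
    [0,0,0,0,0,0],
    [0,0,0,0,0,0],
    [0,0,0,0,0,0],
    [0,0,0,0,0,0],
    [0,0,0,0,0,0],
  ],
)

```text
t: 9.98
tool_pos: [0.5296, 0.2228, 0.291]
orientation: [0.513, 2.611, -0.127]
force: [0.6, 0.1, -4.7]
opening: 0.0435
gripper_force: 55.0
```

```bash
python3 -c "
from h import *
feel(8)
plan([.6016,.1935,.1438])"
```

```text
torque tool xyz [-0.0066  0.4554 -0.0091] sd [0.0362 0.0227 0.0278] F [-0.11  0.13 -3.14] z [0.5294 0.223  0.2911] t 10.325
 [-0.3905, -0.0002, 0.0953, 0.0, 0.155, 0.0001]
```

Request:
arm_command(
  increments=[
    [-0.1,0,0.04,0,0.039,0],
    [-0.2,0,0.07,0,0.078,0],
    [-0.3,0,0.09,0,0.117,0],
    [-0.39,0,0.096,0,0.155,0],
    [-0.39,0,0.096,0,0.155,0],
  ],
)

```text
t: 11.0
tool_pos: [0.6032, 0.1925, 0.311]
orientation: [0.608, 3.08, 0.0]
force: [0.4, -0.1, -3.0]
opening: 0.0437
gripper_force: 55.0
```

Request:
arm_command(
  increments=[
    [0,0,0,0,0,0],
    [0,0,0,0,0,0],
    [0,0,0,0,0,0],
    [0,0,0,0,0,0],
    [0,0,0,0,0,0],
  ],
)

```text
t: 11.62
tool_pos: [0.6015, 0.1936, 0.3107]
orientation: [0.604, 3.083, 0.0]
force: [-0.2, -0.0, -3.5]
opening: 0.0438
gripper_force: 55.0
```

```bash
python3 -c "
from h import *
feel(20)
plan([.6013,.1947,.045])"
```

```text
torque tool xyz [ 0.0029 -0.0766 -0.0011] sd [0.0289 0.0292 0.0263] F [ 0.11 -0.2  -3.15] z [0.6016 0.1935 0.3106] t 12.575
 [0.0037, 0.0049, 0.493, 0.0, -0.0, 0.0]
```

Levelled after opposite tilts, the balance flipped from +0.064 to −0.077 N·m. That 0.14 N·m change matches 2 × 20 mm × 3.5 N, so this is the loose tin. Carrying it to the tray.

```bash
python3 -c "
from h import *
plan([.5738,-.2222,.13],77.9)"
```

```text
[-0.6564, -1.9771, 0.068, 0.0, -0.0, -0.0561]
```

Request:
arm_command(
  increments=[
    [-0.07,-0.2,0,0,0,0],
    [-0.15,-0.45,0,0,0,0],
    [-0.23,-0.7,0,0,0,0],
    [-0.33,-0.99,0,0,0,0],
    [-0.33,-0.99,0,0,0,0],
  ],
)

```text
t: 13.25
tool_pos: [0.5877, -0.0189, 0.3108]
orientation: [0.613, 3.081, -0.002]
force: [-0.0, 0.7, -3.5]
opening: 0.0435
gripper_force: 55.0
```

Request:
arm_command(
  increments=[
    [-0.08,-0.25,0,0,0,-0.015],
    [-0.16,-0.5,0.02,0,0,-0.03],
    [-0.25,-0.75,0.04,0,0,-0.045],
    [-0.33,-0.99,0.07,0,0,-0.056],
    [-0.33,-0.99,0.07,0,0,-0.056],
  ],
)

```text
t: 13.88
tool_pos: [0.5737, -0.2257, 0.2961]
orientation: [-0.337, -3.123, 0.001]
force: [1.4, -0.2, -3.0]
opening: 0.0433
gripper_force: 55.0
```

Request:
arm_command(
  increments=[
    [0,0,0.1,0,0,0],
    [0,0,0.2,0,0,0],
    [0,0,0.3,0,0,0],
    [0,0,0.3,0,0,0],
    [0,0,0.3,0,0,0],
  ],
)

```text
t: 14.5
tool_pos: [0.5744, -0.2227, 0.2367]
orientation: [-0.331, -3.124, 0.0]
force: [0.3, -0.6, -3.1]
opening: 0.0434
gripper_force: 55.0
```

```bash
python3 -c "
from h import *
c=read_camera('top');cv2.imwrite('pics/t2.png',cv2.resize(c['image'][120:280,230:430,::-1],None,fx=3,fy=3))
plan([.5738,-.2222,.0385],77.9)"
```

```text
[0.0055, 0.0029, 0.1595, -0.0001, 0.0004, 0.0]
```

View pics/t2.png

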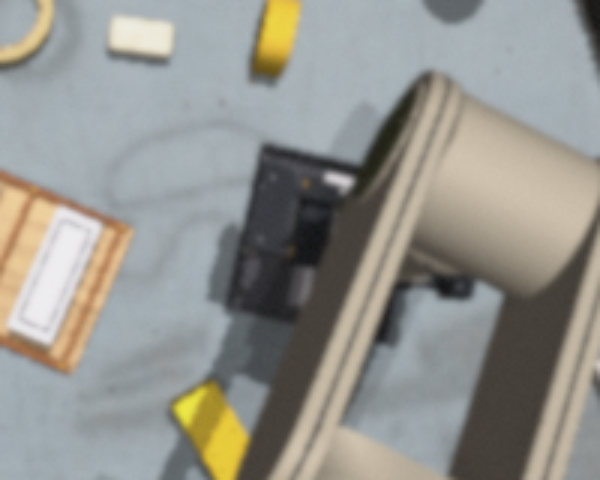

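The crop shows the tray at (240..400, 150..330) under the gripper, with the tin's end showing at (340,180). Lowering it.

Request:
arm_command(
  increments=[
    [0,0,0.05,0,0,0],
    [0,0,0.1,0,0,0],
    [0,0,0.13,0,0,0],
    [0,0,0.15,0,0,0],
    [0,0,0.155,0,0,0],
  ],
)

```text
t: 15.18
tool_pos: [0.5741, -0.223, 0.2052]
orientation: [-0.332, -3.124, -0.0]
force: [0.3, -0.1, -4.0]
opening: 0.0436
gripper_force: 55.0
```

Request:
arm_command(
  increments=[
    [0,0,0.003,0,0,0],
    [0,0,0.006,0,0,0],
    [0,0,0.009,0,0,0],
    [0,0,0.009,0,0,0],
    [0,0,0.009,0,0,0],
  ],
)

```text
t: 15.8
tool_pos: [0.5745, -0.2232, 0.2051]
orientation: [0.331, 3.123, -0.001]
force: [-4.7, 0.3, 4.4]
opening: 0.0436
gripper_force: 55.0
```

```bash
python3 -c "
from h import *
feel(3)"
```

```text
torque tool xyz [-0.2955  0.602  -0.0849] sd [0.0155 0.017  0.0341] F [-4.18  0.83  5.93] z [ 0.5745 -0.2232  0.2051] t 15.9
```

In contact, so I release, retreat and look.

Request:
arm_command(
  increments=[
    [0,0,0,0,0,0],
    [0,0,0,0,0,0],
    [0,0,0,0,0,0],
    [0,0,0,0,0,0],
    [0,0,0,0,0,0],
  ],
  fingers=-0.4,
)

```text
t: 16.58
tool_pos: [0.5742, -0.223, 0.2038]
orientation: [-0.332, -3.124, 0.0]
force: [0.2, 0.2, 0.5]
opening: 0.065
gripper_force: 0.0
```

Request:
arm_command(
  increments=[
    [0,0,-0.1,0,0,0],
    [0,0,-0.3,0,0,0],
    [0,0,-0.6,0,0,0],
    [0,0,-0.9,0,0,0],
    [0,0,-1,0,0,0],
  ],
)

```text
t: 17.2
tool_pos: [0.5749, -0.2233, 0.4113]
orientation: [0.331, 3.115, -0.005]
force: [0.0, -0.3, -0.5]
opening: 0.0649
gripper_force: 0.0
```

Request:
arm_command(
  increments=[
    [0,0.3,0,0,0,0],
    [0,0.6,0,0,0,0],
    [0.3,0.8,0,0,0,0],
    [0.6,1,0,0,0,0],
    [0.8,1,0,0,0,0],
  ],
)

```text
t: 17.82
tool_pos: [0.4583, 0.0079, 0.4037]
orientation: [-0.329, -3.124, -0.001]
force: [0.4, -0.9, 1.0]
opening: 0.0654
gripper_force: 0.0
```

Request:
arm_command(
  increments=[
    [0,0.3,0,0,0,0],
    [0,0.6,0,0,0,0],
    [0,0.9,0,0,0,0],
    [0,1,0,0,0,0],
    [0,1,0,0,0,0],
  ],
)

```text
t: 18.45
tool_pos: [0.5016, 0.2024, 0.4036]
orientation: [-0.328, -3.124, 0.001]
force: [-0.3, 0.2, -1.1]
opening: 0.065
gripper_force: 0.0
```

Run:
```python
from h import *
c=read_camera("top");im=c["image"];hsv=cv2.cvtColor(im,cv2.COLOR_RGB2HSV)
H,S,V=[hsv[...,i].astype(int) for i in range(3)]
reg=np.zeros(H.shape,bool);reg[165:240,300:375]=1;reg[155:245,160:278]=1
for z in (.051,.058):
  for l in rects(c,reg&(V>185)&(S<35),z,200,2000): print(z,l)
v=np.hstack([im[150:250,150:390],])
cv2.imwrite('pics/t3.png',cv2.resize(v[:,:,::-1],None,fx=3,fy=3))
```

```text
0.051 (array([248., 211.]), 672.5, 0.5393, 0.0267, 122, 45, -22.3)
0.051 (array([339., 201.]), 629.5, 0.5724, -0.2227, 119, 44, -11.9)
0.051 (array([213., 198.]), 575.5, 0.5736, 0.1242, 119, 43, -22.1)
0.058 (array([248., 211.]), 672.5, 0.539, 0.0267, 121, 45, -22.3)
0.058 (array([339., 201.]), 629.5, 0.5719, -0.221, 118, 43, -11.9)
0.058 (array([213., 198.]), 575.5, 0.573, 0.1235, 118, 43, -22.1)
```

View pics/t3.png

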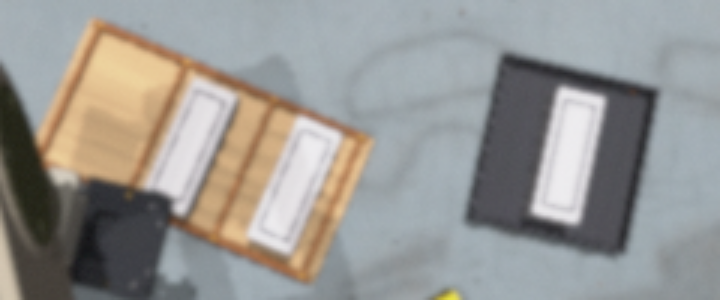

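The loose tin lies flat in the tray, crop (568,155). The two sound tins are untouched in their bays, within about 3 mm along and 8 mm across of centre. The arm is clear of everything.

```bash
python3 -c "
from plant import *
print(close_job())"
```

```text
the job is handed in; nothing more can be done
None
```

The job is handed in: the rattling tin, found by tilting the one in bay 1, lies flat in the steel tray, and the two sound tins are still flat in bays 2 and 3. I didn't tilt those two, and `close_job()` returned no verdict.

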